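# Break loose the stuck lid of a paint pot

## Task

The red lid of the paint pot in the holder is stuck with dried paint: break it loose with a short hard twist anticlockwise (seen from above), then spin it on easily until its lugs come clear of the neck. Feel for that point with light pulls only, and never drag the pot up in its springy holder or press it down hard. Lift the lid off and set it down top side up on the cork mat, leaving the other things where they stand.

Things in the scene. Friction and masses are not known exactly. Their poses are not given: they have to be found in the camera images.
- lid: round red ribbed lid, 54 mm across, 30 mm high, 50 g; origin at the centre of its open underside, z up through its closed top. It sits on the pot's neck, underside 129 mm above the worktop (top 159 mm); the pot's shoulder begins 3 mm below it. It is off the neck after a lift of 20 mm
- lid_grip (a point): point on the lid's axis at the height to grip, 22 mm above its underside. Dried paint holds the lid: the first 0.35 rad of anticlockwise turn takes about 0.6 Nm, so grip it firmly (25 N or more); after that it turns freely. It cannot be turned clockwise from the start
- pot_holder: wooden foot 110 x 110 x 18 mm with a rubber-lined steel ring (94 mm across, top at 58 mm) that holds the pot, screwed to the worktop; origin at the centre of its underside; its vertical axis is the axis of pot and lid. Its x axis and the lid's are parallel at the start.
- pot (a joint): height of the paint pot (white, 72 mm across, blue band, cannot turn) in its springy seat, m, positive up, 0 at rest: it gives 1 mm for each 4 N of pull or push and springs back. The pot must not be dragged up or pressed down by 6 mm.
- pot_mouth (a point): centre of the top rim of the pot's neck (36 mm across), 149 mm above the worktop, 20 mm above the lid's underside while the lid is on
- lid_lugs (a point): point on the lid's axis at its three inner lugs, 3 mm above its underside; they lie under the neck's lugs. They come clear at a hidden turn, 0.5 to 1.25 rad from the start, and stay clear for the next 0.25 rad; further on they catch again (hard stop at about 1.5 rad). Caught, the lid lifts only 1.5 mm before it pulls on the pot; clear, it lifts by its mere weight
- cork_mat: square cork mat, 110 x 110 x 5 mm, fixed to the worktop; origin at the centre of its underside
- white_tin: bystander: round tin 72 mm across, 72 mm high, grey lid; origin at the centre of its underside
- green_lid_jar: bystander: low jar 80 mm across, 75 mm high, dark green lid; origin at the centre of its underside
- grey_jar: bystander: jar of grey grit, 62 mm across, 95 mm high; origin at the centre of its underside
- brown_bottle: bystander: brown bottle with black cap, 48 mm across, 136 mm high; origin at the centre of its underside
- small_brush: bystander: small paint brush lying on the worktop, 193 x 16 x 15 mm, origin at the centre of its underside
Things that resemble listed ones, but are neither listed nor needed, are in the scene too. Of the things like the lid, leave any that is black; of the rest the smaller one is meant.

How it is judged:
By the outcome, as a careful person would: the job done as asked, in the order asked, and still so for the second after the job is handed in, with the robot touching nothing.
It also fails if it takes over 72 s, if anything falls off the work surface, if the arm or the gripper's body presses on something with over 40 N, if the wrist force passes 120 N, or if a joint passes its speed limit or range.

## Robot

A 7-joint arm with a two-finger parallel gripper is mounted at the origin on a cart in front of the work surface, level with it; the furniture and walls round the work are solid. World frame = base frame: x ahead of the robot, y to its left, z up, the work surface at z = 0. Lengths are in m, angles in rad, forces in N, time in s.
With the tool pointing down it reaches from about 0.425 to 0.825 m from the base axis. Payload 3.6 kg.
Tool frame: the origin (TCP) lies at the very end of the fingers, on their centre line; the grasp point (between the pads) lies behind it (manip.grasp_offset is the z of the grasp point in the tool frame, in m); z points along the fingers, y is the line along which they close (so a half turn about z gives the same grasp; the last joint's range is limited). The gripper opens to 85 mm and grips with 20 to 120 N. Pads are 22 mm wide; open, the fingers measure 114 mm over their backs; the gripper's body (76 mm by 85 mm) begins 54 mm behind the grasp point. The pads swing forward as they close: fully open they stand 13 mm farther back than shut.
Start: joints at [-1.248, 0.615, -0.013, 1.423, 0.008, 1.103, -0.04], TCP at [0.223, 0.611, 0.231] pointing down, gripper open.
Joint ranges: [-3.12, 3.12], [-0.3, 2.06], [-1.34, 1.32], [0.26, 2.42], [-1.36, 4.5], [0.01, 1.98], [-2.84, 2.84]. Speed limits (rad/s): [2.79, 2.79, 3.14, 3.14, 3.14, 3.14, 3.14].

## Interface

Orientations are given as a 3x3 rotation matrix whose columns are the frame's x, y, z axes.
In Python, from plant import manip gives the robot as it stands.
- The arm moves only by the tool play_rows, never from a script. Its arguments are lists of equal length, an entry for each row: "offset": the shift along the tool's x, y, z in m, a list of three; "roll": the turn about the tool's z in degrees; "claw": the closure, from 0 (fully open) to 1 (shut). In form: {"offset": [[dx, dy, dz], ...], "roll": [roll, ...], "claw": [claw, ...]}. A call has 1 to 12 rows; each row shifts and turns the commanded pose from where the row before left it, along the tool's axes as they then stand; what a row does not reach is not made up. A row lasts 1/8 s, in which the tool goes at most 62.5 mm and 10.7 degrees, less where a joint would pass 70% of its speed; a pose out of reach is approached as far as the arm can. A call with a gripper value outside its range is refused whole. The fingers move at their own pace and stop on an object; "squeeze" is the grip in N (left out, the last holds). Time passes only in rows, so rows that do not move let the fingers close. It gives the time, the measured TCP pose, the force, the opening and the grip force at its end, in the units of the state.
- manip.observe(): the state, without advancing time (a new reading comes with each control period).
- manip.get_image(name): name is "side" or "top" or "wrist"; returns a dict with "frame" (400x640x3 uint8, red, green, blue), "K" (3x3 intrinsics, pixels), "eye" and "rotation" of the camera in the world. Camera axes: x right, y down, z forward; pixel columns grow to the right and rows downward; lengths in m; the calibration is good to about 2 mm. A picture is of the moment at which its call begins. There is no depth.
- manip.close_job(): hands the job in; it is judged then, once.
Trained networks look in the newest picture that a camera, given by its name, has taken for a name from the list of things; names that differ only in an ending like _2 or _b are one class to them, and where a whole thing is asked for, a point or a joint stands for the part that bears it (a point fixed in the world has none). Each returns a list of dicts, best first, with "confidence" (0 to 1); they miss things now and then, are a little off and sometimes report something else, mostly with a low value. They report only what shows in the picture. A call takes as long as a camera call. They do not tell look-alikes from the thing itself.
- manip.outline_of(target, camera): "pixels" (400x640 bool, what is visible of it) and "point" ([column, row] in pixels, amid what is visible of it).
- manip.mark_of(target, camera): "point" ([column, row] in pixels: a listed point, or the origin of a listed thing).
The state is a dict: "time_s": time; "q": joint angles; "qd": joint speeds; "tau": joint torques, N m; "tcp_pos": TCP position; "eef_rot": TCP orientation; "wrist_force": force on the tool from outside, world axes, zero at the start; "wrist_torque": the same for the moment, N m; "opening": opening from 0.0 (shut) to 1.0 (fully open); "gripper_force": force on a finger pad.
Only numpy, scipy, OpenCV 4.12 (cv2) and the standard library are available. Lean on these libraries where they do the work, as an engineer would, in place of code of your own. Each camera call takes 0.05 s, during which the arm holds its last target. There are 200 camera calls.

## Working session

There is one attempt and no reset: what is moved stays moved. The work goes in short steps, Python scripts to look and compute and a tool call to move; the robot and the scene stay as the last step left them, time stands still between calls to the robot, and variables do not carry over. Pictures are saved under pics/ and viewed, at most 10 in all, crops included, and the job is handed in when it is done.

Besides the shell and the picture viewer there is one more tool, called after "Call:" by a JSON object that holds its "api" and its "payload", one argument or row to a line. play_rows: Moves the arm, as the interface text tells. Its arguments: {"type":"object","properties":{"offset":{"type":"array","items":{"type":"array","items":{"type":"number"}}},"roll":{"type":"array","items":{"type":"number"}},"claw":{"type":"array","items":{"type":"number"}},"squeeze":{"type":"number"}},"required":["offset","roll","claw"]}

```bash
mkdir -p pics; ls; python3 - <<'E'
from plant import manip
import cv2, numpy as np
s=manip.observe(); print(s['time_s'],s['tcp_pos'],np.round(s['eef_rot'],3),s['opening'],manip.grasp_offset,s['wrist_force'])
a=[]
for n in ['side','top']:
    d=manip.get_image(n); a.append(d['frame']); print(n,d['K'].tolist(),d['eye'],np.round(d['rotation'],4).tolist())
    for t in ['lid','pot_holder','cork_mat']:
        for r in manip.mark_of(t,n): print(n,t,np.round(r['point'],1),r['confidence'])
im=np.vstack(a); cv2.imwrite('pics/a.png',cv2.resize(im[:,:,::-1],None,fx=.75,fy=.75,interpolation=cv2.INTER_AREA))
E
```

```text
pics
0.0 [0.22248238 0.60991029 0.23014443] [[-0.939  0.343 -0.001]
 [ 0.343  0.939 -0.002]
 [-0.    -0.003 -1.   ]] 0.9989602196158127 -0.0187 [ 0.21936468 -1.06959029  0.19957424]
side [[373.5462421614666, 0.0, 317.8998796532241], [0.0, 373.5462421614666, 196.23978256905792], [0.0, 0.0, 1.0]] [ 0.21147815 -0.84092931  0.61470415] [[0.8989, -0.2263, 0.3752], [-0.4381, -0.4531, 0.7764], [-0.0057, -0.8623, -0.5064]]
side lid [332.5 310.9] 0.98
side lid [314.2 222.7] 0.89
side lid [288.6 238. ] 0.88
side pot_holder [315.3 271.1] 0.64
side cork_mat [262.1 205.2] 0.71
top [[449.73341321442365, 0.0, 323.0161526745731], [0.0, 449.73341321442365, 205.22698749428892], [0.0, 0.0, 1.0]] [ 0.36607915 -0.05209958  1.46241281] [[0.0009, -0.9894, 0.145], [-1.0, -0.0012, -0.0026], [0.0027, -0.145, -0.9894]]
top lid [411.3 235.8] 0.77
top lid [375.5 224.3] 0.68
top pot_holder [365.7 229.2] 0.58
top cork_mat [269.4 231. ] 0.58
```

View pics/a.png

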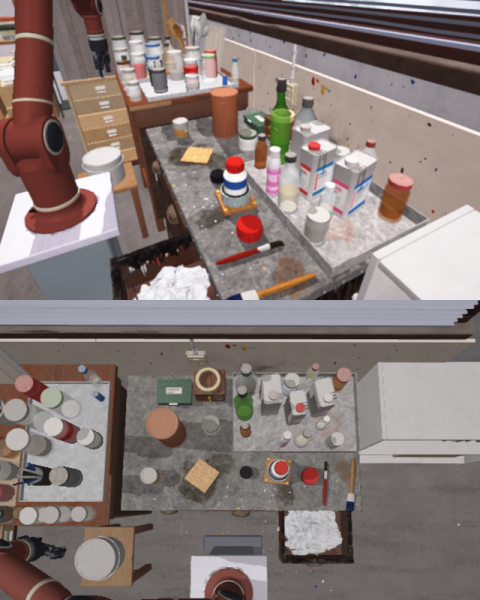

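The side view shows three things like the lid: the red one on the pot at about (314,222), a larger loose red one at (332,311), and a black one at (289,238). The one on the pot in the holder fits: it is red, the smaller of the two reds, and on the neck. I'll confirm with a crop and measure it.

```bash
cat > h.py <<'E'
from plant import manip
import cv2, numpy as np
def ray(d,p):
    v=d['rotation']@np.linalg.solve(d['K'],[p[0],p[1],1.]); return v/np.linalg.norm(v)
def atz(d,p,z):
    v=ray(d,p); return d['eye']+v*(z-d['eye'][2])/v[2]
E
python3 - <<'E'
from h import *
a=[]
for n,c in [('side',(314,225)),('top',(375,225))]:
    d=manip.get_image(n)
    for t,z in [('lid',.129),('lid_grip',.151),('pot_mouth',.149),('pot_holder',0),('cork_mat',0),('white_tin',0),('green_lid_jar',0),('grey_jar',0),('brown_bottle',0),('small_brush',0)]:
        for r in manip.mark_of(t,n):
            if r['confidence']>.3: print(n,t,np.round(r['point'],1),r['confidence'],np.round(atz(d,r['point'],z),3))
    f=d['frame'][c[1]-75:c[1]+75,c[0]-100:c[0]+100]
    a.append(cv2.resize(f[:,:,::-1],None,fx=2,fy=2,interpolation=cv2.INTER_CUBIC))
    if n=='top':
        for r in manip.outline_of('cork_mat',n):
            print('mat',r['confidence'],[np.round(atz(d,p,.005)[:2],3).tolist() for p in cv2.boxPoints(cv2.minAreaRect(np.argwhere(r['pixels'])[:,::-1].astype(np.float32)))])
        for r in manip.outline_of('lid',n): print('lid',r['confidence'],r['point'],r['pixels'].sum(), atz(d,r['point'],.159))
cv2.imwrite('pics/b.png',np.hstack(a))
E
```

```text
side lid [331.2 312.4] 0.76 [ 0.423 -0.452  0.129]
side lid [315.8 225. ] 0.7 [ 0.511 -0.21   0.129]
side lid [291.  240.4] 0.51 [ 0.438 -0.238  0.129]
side lid_grip [332.6 300.4] 0.66 [ 0.427 -0.448  0.151]
side lid_grip [289.  230.7] 0.62 [ 0.437 -0.232  0.151]
side lid_grip [315.1 214.7] 0.6 [ 0.513 -0.201  0.151]
side pot_mouth [311.4 215.5] 0.85 [ 0.506 -0.198  0.149]
side pot_holder [313.4 272.2] 0.93 [ 0.499 -0.219  0.   ]
side cork_mat [420.4 316.5] 0.61 [ 0.641 -0.442  0.   ]
side cork_mat [266.5 206.8] 0.56 [0.496 0.115 0.   ]
side white_tin [243.6 183.3] 0.71 [0.476 0.296 0.   ]
side green_lid_jar [327.2 197.4] 0.59 [0.691 0.081 0.   ]
side grey_jar [416.6 318. ] 0.69 [ 0.631 -0.441  0.   ]
side brown_bottle [349.3 222. ] 0.89 [ 0.684 -0.072  0.   ]
side small_brush [335.  336.4] 0.93 [ 0.457 -0.407  0.   ]
top lid [410.2 235.1] 0.87 [ 0.472 -0.315  0.129]
top lid [376.2 223.9] 0.72 [ 0.505 -0.214  0.129]
top lid [327.  232.5] 0.55 [ 0.48  -0.067  0.129]
top lid_grip [412.7 235.2] 0.93 [ 0.47  -0.318  0.151]
top lid_grip [329.6 175.3] 0.68 [ 0.648 -0.075  0.151]
top lid_grip [330.4 231.9] 0.66 [ 0.479 -0.077  0.151]
top lid_grip [374.9 222. ] 0.62 [ 0.509 -0.208  0.151]
top pot_mouth [375.6 223.3] 0.72 [ 0.505 -0.21   0.149]
top pot_holder [369.2 230. ] 0.65 [ 0.499 -0.207  0.   ]
top pot_holder [375.1 224.1] 0.43 [ 0.518 -0.226  0.   ]
top cork_mat [268.1 233.9] 0.88 [0.486 0.123 0.   ]
top white_tin [204.8 233.5] 0.93 [0.487 0.329 0.   ]
top green_lid_jar [281.3 170.1] 0.8 [0.698 0.083 0.   ]
top small_brush [431.7 245.6] 0.5 [ 0.448 -0.409  0.   ]
mat 0.89 [[0.473, 0.194], [0.563, 0.131], [0.499, 0.043], [0.41, 0.106]]
lid 0.87 [415.4, 232.8] 404 [ 0.47643416 -0.32392885  0.159     ]
lid 0.8 [326.7, 231.9] 259 [ 0.47877317 -0.06627596  0.159     ]
lid 0.55 [377.0, 223.0] 289 [ 0.50491157 -0.21282455  0.159     ]
```

View pics/b.png

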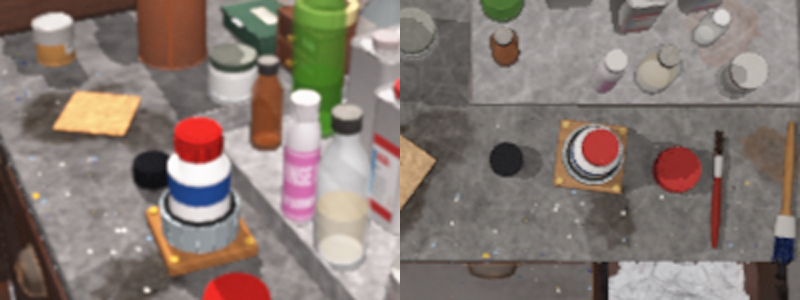

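The crop confirms it: the small red ribbed lid sits on the blue-banded pot (about (314,215) side, (375,222) top). The loose red lid is larger and the third is black. The lid axis is near (0.505,-0.209) and the mat centre near (0.486,0.119).

I'll roll first so that joint 7 has room for the twist.

Call:
{"api": "play_rows", "payload": {
  "offset": [
    [0,0,-0.003],
    [0,0,-0.003],
    [0,0,-0.003],
    [0,0,-0.003],
    [0,0,-0.003],
    [0,0,-0.003],
    [0,0,-0.003],
    [0,0,-0.003],
    [0,0,-0.003],
    [0,0,-0.003],
    [0,0,0],
    [0,0,0]
  ],
  "roll": [10,10,10,10,10,10,10,10,10,10,10,10],
  "claw": [0,0,0,0,0,0,0,0,0,0,0,0]
}}

```text
time_s: 3.1
tcp_pos: [0.2225, 0.6108, 0.2614]
eef_rot: [[0.77, 0.638, -0.0], [0.638, -0.77, 0.0], [-0.0, -0.0, -1.0]]
wrist_force: [1.0, 0.1, 0.8]
opening: 1.003
gripper_force: 0.0
```

```bash
cat >> h.py <<'E'
def st(*targets):
    s=manip.observe(); R=s['eef_rot']; p=s['tcp_pos']
    print('t',round(s['time_s'],2),'tcp',np.round(p,4),'yaw y',round(np.degrees(np.arctan2(R[1,1],R[0,1])),1),'z',np.round(R[:,2],3),'q',np.round(s['q'],2),'F',np.round(s['wrist_force'],1),'M',np.round(s['wrist_torque'],2),'op',round(s['opening'],3),'gf',round(s['gripper_force'],1))
    for g in targets:
        print('to',g,np.round(R.T@(np.array(g)-p),4)); p=np.array(g)
    return s
E
python3 -c "
from h import *
st([.5,.32,.26],[.505,-.209,.26])"
```

```text
t 3.1 tcp [0.2225 0.6108 0.2614] yaw y -50.3 z [-0.  0. -1.] q [-1.55  0.64  0.55  1.39 -0.34  1.21 -1.85] F [1.  0.1 0.8] M [-0.05  0.01  0.04] op 1.003 gf 0.0
to [0.5, 0.32, 0.26] [0.0281 0.401  0.0012]
to [0.505, -0.209, 0.26] [-3.337e-01  4.105e-01 -1.000e-04]
```

Call:
{"api": "play_rows", "payload": {
  "offset": [
    [0.003,0.04,0],
    [0.003,0.04,0],
    [0.003,0.04,0],
    [0.003,0.04,0],
    [0.003,0.04,0],
    [0.003,0.04,0],
    [0.003,0.04,0],
    [0.003,0.04,0],
    [0.003,0.04,0],
    [0.003,0.04,0]
  ],
  "roll": [0,0,0,0,0,0,0,0,0,0],
  "claw": [0,0,0,0,0,0,0,0,0,0]
}}

```text
time_s: 4.35
tcp_pos: [0.5034, 0.3226, 0.2614]
eef_rot: [[0.766, 0.643, 0.0], [0.643, -0.766, 0.0], [0.0, -0.0, -1.0]]
wrist_force: [0.3, 0.1, 0.5]
opening: 0.997
gripper_force: 0.0
```

Call:
{"api": "play_rows", "payload": {
  "offset": [
    [-0.028,0.034,0],
    [-0.028,0.034,0],
    [-0.028,0.034,0],
    [-0.028,0.034,0],
    [-0.028,0.034,0],
    [-0.028,0.034,0],
    [-0.028,0.034,0],
    [-0.028,0.034,0],
    [-0.028,0.034,0],
    [-0.028,0.034,0],
    [-0.028,0.034,0],
    [-0.028,0.034,0]
  ],
  "roll": [0,0,0,0,0,0,0,0,0,0,0,0],
  "claw": [0,0,0,0,0,0,0,0,0,0,0,0]
}}

```text
time_s: 5.85
tcp_pos: [0.5073, -0.2064, 0.2615]
eef_rot: [[0.766, 0.643, 0.001], [0.643, -0.766, 0.0], [0.001, 0.0, -1.0]]
wrist_force: [0.8, 1.0, -0.1]
opening: 1.001
gripper_force: 0.0
```

Call:
{"api": "play_rows", "payload": {
  "offset": [
    [0,0,0],
    [0,0,0]
  ],
  "roll": [0,0],
  "claw": [0,0]
}}

```text
time_s: 6.1
tcp_pos: [0.5073, -0.2043, 0.2611]
eef_rot: [[0.766, 0.643, -0.0], [0.643, -0.766, 0.001], [0.001, -0.001, -1.0]]
wrist_force: [-0.7, 0.1, 0.6]
opening: 0.995
gripper_force: 0.0
```

```bash
python3 - <<'E'
from h import *
d=manip.get_image('wrist')
st([.505,-.209,.26])
for r in manip.outline_of('lid','wrist'):
    (c,rad)=cv2.minEnclosingCircle(np.argwhere(r['pixels'])[:,::-1].astype(np.float32))
    print(r['confidence'],r['point'],c,rad,'dist*2r',np.round(atz(d,c,.159),4),np.round(atz(d,r['point'],.159),4))
for r in manip.mark_of('lid_grip','wrist'): print(r['confidence'],np.round(atz(d,r['point'],.151),4))
for r in manip.mark_of('pot_holder','wrist'): print(r['confidence'],np.round(atz(d,r['point'],0),4))
cv2.imwrite('pics/c.png',d['frame'][:,:,::-1])
E
```

```text
t 6.15 tcp [ 0.5075 -0.2036  0.2611] yaw y -49.9 z [-0.     0.001 -1.   ] q [-0.06  0.48  0.61  1.69 -0.31  1.07 -0.22] F [-0.2  0.4 -0.1] M [-0.02  0.04 -0.1 ] op 0.998 gf 0.0
to [0.505, -0.209, 0.26] [-0.0054  0.0025  0.0011]
0.63 [324.1, 197.1] (324.46734619140625, 196.2857666015625) 39.64348602294922 dist*2r [ 0.5082 -0.2035  0.159 ] [ 0.5076 -0.2037  0.159 ]
0.63 [401.9, 251.1] (403.72222900390625, 252.72222900390625) 35.21907043457031 dist*2r [ 0.5127 -0.2764  0.159 ] [ 0.5127 -0.2745  0.159 ]
0.56 [219.6, 81.4] (218.01515197753906, 83.2272720336914) 30.661352157592773 dist*2r [ 0.5222 -0.1015  0.159 ] [ 0.5238 -0.1017  0.159 ]
0.84 [ 0.518  -0.0973  0.151 ]
0.83 [ 0.5061 -0.2067  0.151 ]
0.72 [ 0.5043 -0.2844  0.151 ]
0.78 [ 0.5079 -0.204   0.    ]
```

View pics/c.png

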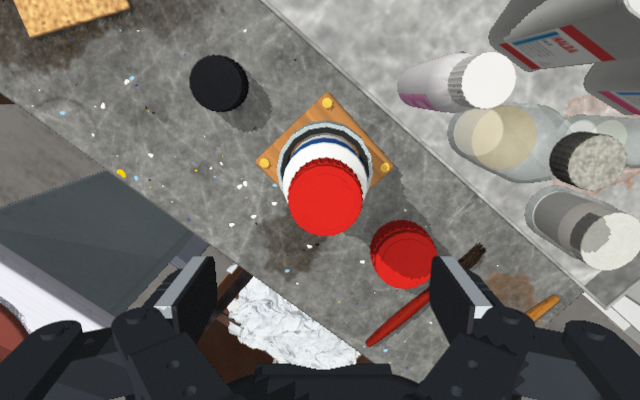

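The wrist view shows the red lid on the pot at about (325,200), between the black lid (219,83) and the larger loose red lid (403,252). I'll fit the bright top disc for a sharper centre.

```bash
python3 - <<'E'
from h import *
f=cv2.imread('pics/c.png')[140:250,270:380]
print([tuple(f[y,55]) for y in range(10,100,6)])
d=manip.get_image('wrist'); s=st()
f=d['frame'].astype(int)
m=(f[:,:,0]>205)&(f[:,:,1]<70); m[:, :270]=0; m[:,375:]=0; m[:140]=0;m[245:]=0
m=cv2.morphologyEx(m.astype(np.uint8),cv2.MORPH_OPEN,np.ones((5,5)))
c=max(cv2.findContours(m,cv2.RETR_EXTERNAL,cv2.CHAIN_APPROX_NONE)[0],key=len)
e=cv2.fitEllipse(cv2.convexHull(c)); print(e,np.round(atz(d,e[0],.159),4))
E
```

```text
[(np.uint8(250), np.uint8(251), np.uint8(251)), (np.uint8(240), np.uint8(243), np.uint8(248)), (np.uint8(30), np.uint8(36), np.uint8(191)), (np.uint8(36), np.uint8(43), np.uint8(224)), (np.uint8(34), np.uint8(41), np.uint8(224)), (np.uint8(32), np.uint8(41), np.uint8(227)), (np.uint8(35), np.uint8(44), np.uint8(227)), (np.uint8(36), np.uint8(43), np.uint8(227)), (np.uint8(33), np.uint8(43), np.uint8(226)), (np.uint8(35), np.uint8(42), np.uint8(226)), (np.uint8(35), np.uint8(44), np.uint8(227)), (np.uint8(36), np.uint8(44), np.uint8(227)), (np.uint8(37), np.uint8(45), np.uint8(227)), (np.uint8(33), np.uint8(41), np.uint8(225)), (np.uint8(34), np.uint8(41), np.uint8(220))]
t 6.35 tcp [ 0.5075 -0.2038  0.2613] yaw y -49.9 z [-0.     0.001 -1.   ] q [-0.06  0.48  0.61  1.69 -0.31  1.07 -0.22] F [-0.4 -0.5  0.1] M [-0.    0.    0.03] op 1.0 gf 0.0
((325.074951171875, 201.17604064941406), (69.14282989501953, 72.0989990234375), 91.2342529296875) [ 0.506  -0.2055  0.159 ]
```

Call:
{"api": "play_rows", "payload": {
  "offset": [
    [-0.002,0,0.02],
    [0,0,0.02],
    [0,0,0.02],
    [0,0,0.02],
    [0,0,0.02],
    [0,0,0.01],
    [0,0,0.01],
    [0,0,0.01],
    [0,0,0],
    [0,0,0]
  ],
  "roll": [0,0,0,0,0,0,0,0,0,0],
  "claw": [0,0,0,0,0,0,0,0,0,0],
  "squeeze": 45
}}

```text
time_s: 7.6
tcp_pos: [0.5058, -0.2068, 0.1317]
eef_rot: [[0.767, 0.642, 0.001], [0.642, -0.767, -0.0], [0.0, 0.001, -1.0]]
wrist_force: [-0.2, 0.2, -0.1]
opening: 1.0
gripper_force: 0.0
```

```bash
python3 - <<'E'
from h import *
d=manip.get_image('wrist'); st([.506,-.2055,.131])
e=manip.get_image('side')
f=cv2.resize(e['frame'][150:290,240:400],None,fx=2.5,fy=2.5)
g=d['frame'][:,:,::-1]
cv2.imwrite('pics/d.png',np.hstack([cv2.resize(g,(560,350)),f[:350,:240,::-1]]))
E
```

```text
t 7.65 tcp [ 0.5059 -0.2068  0.1318] yaw y -50.0 z [ 0.001 -0.    -1.   ] q [ 0.02  0.63  0.52  1.85 -0.43  0.77 -0.1 ] F [ 1.  -0.3  0.3] M [ 0.02 -0.01  0.  ] op 1.001 gf 0.0
to [0.506, -0.2055, 0.131] [ 0.0009 -0.0009  0.0008]
```

View pics/d.png

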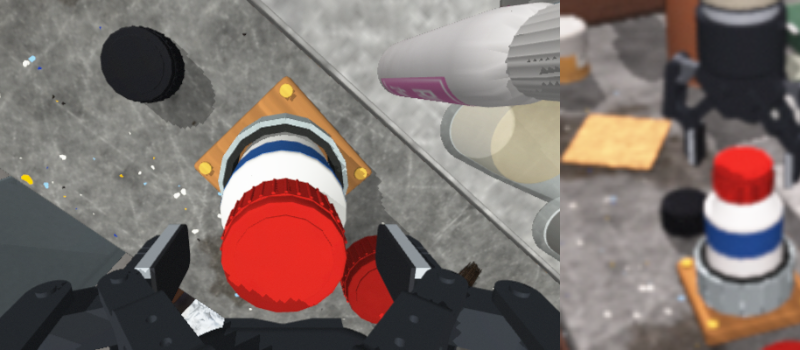

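The wrist view shows the lid midway between the pads (centre column 283 of 560, pads at 188 and 382), and the side view shows the fingers straddling it. Closing.

Call:
{"api": "play_rows", "payload": {
  "offset": [
    [0.001,0,0.001],
    [0,0,0],
    [0,0,0],
    [0,0,0],
    [0,0,0],
    [0,0,0],
    [0,0,0],
    [0,0,0]
  ],
  "roll": [0,0,0,0,0,0,0,0],
  "claw": [1,1,1,1,1,1,1,1],
  "squeeze": 45
}}

```text
time_s: 8.7
tcp_pos: [0.5067, -0.2061, 0.1305]
eef_rot: [[0.766, 0.642, 0.001], [0.642, -0.766, -0.0], [0.0, 0.001, -1.0]]
wrist_force: [0.5, 0.4, 2.5]
opening: 0.618
gripper_force: 46.8
```

```bash
python3 -c "
from h import *
st()"
```

```text
t 8.7 tcp [ 0.5067 -0.2061  0.1305] yaw y -50.0 z [ 0.001 -0.    -1.   ] q [ 0.02  0.63  0.52  1.85 -0.43  0.77 -0.11] F [0.5 0.4 2.5] M [ 0.01 -0.32 -0.  ] op 0.618 gf 46.8
```

Call:
{"api": "play_rows", "payload": {
  "offset": [
    [0,0,0],
    [0,0,0],
    [0,0,0],
    [0,0,0],
    [0,0,0]
  ],
  "roll": [0,-8,-8,-8,0],
  "claw": [1,1,1,1,1],
  "squeeze": 60
}}

```text
time_s: 9.32
tcp_pos: [0.5059, -0.2064, 0.1304]
eef_rot: [[0.44, 0.898, -0.0], [0.898, -0.44, -0.0], [-0.0, -0.0, -1.0]]
wrist_force: [-0.5, -1.6, 2.9]
opening: 0.614
gripper_force: 62.4
```

```bash
python3 - <<'E'
from h import *
st(); d=manip.get_image('wrist'); cv2.imwrite('pics/e.png',cv2.resize(d['frame'][150:400,120:520,::-1],None,fx=1.5,fy=1.5))
E
```

```text
t 9.32 tcp [ 0.5059 -0.2064  0.1304] yaw y -26.1 z [-0. -0. -1.] q [ 0.09  0.61  0.4   1.85 -0.33  0.75  0.21] F [-0.5 -1.6  2.9] M [-0.22 -0.09 -0.  ] op 0.614 gf 62.4
```

View pics/e.png

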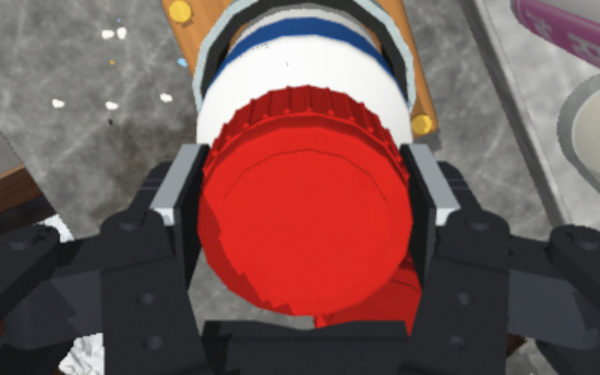

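The arm has turned 24° (0.42 rad) past the stuck part, and the view shows the lid still squarely between the pads. Next is an easy spin with light pulls of 2.5 mm, at most about 4 N.

Call:
{"api": "play_rows", "payload": {
  "offset": [
    [0,0,0],
    [0,0,0],
    [0,0,-0.0015],
    [0,0,-0.001],
    [0,0,0]
  ],
  "roll": [-4,-4,0,0,0],
  "claw": [1,1,1,1,1]
}}

```text
time_s: 10.0
tcp_pos: [0.506, -0.2064, 0.1322]
eef_rot: [[0.31, 0.951, -0.001], [0.951, -0.31, -0.001], [-0.001, -0.001, -1.0]]
wrist_force: [1.7, -4.6, -4.4]
opening: 0.612
gripper_force: 63.3
```

Call:
{"api": "play_rows", "payload": {
  "offset": [
    [0,0,0.0025],
    [0,0,0],
    [0,0,0],
    [0,0,-0.0015],
    [0,0,-0.001],
    [0,0,0]
  ],
  "roll": [0,-4,-4,0,0,0],
  "claw": [1,1,1,1,1,1]
}}

```text
time_s: 10.75
tcp_pos: [0.5056, -0.2061, 0.1323]
eef_rot: [[0.175, 0.984, -0.002], [0.984, -0.175, -0.0], [-0.001, -0.002, -1.0]]
wrist_force: [-0.8, -2.8, -5.8]
opening: 0.616
gripper_force: 63.4
```

```bash
python3 -c "
from h import *
st()"
```

```text
t 10.75 tcp [ 0.5056 -0.2061  0.1323] yaw y -10.1 z [-0.002 -0.    -1.   ] q [ 0.14  0.59  0.32  1.85 -0.26  0.74  0.43] F [-0.8 -2.8 -5.8] M [-0.79  0.19 -0.09] op 0.616 gf 63.4
```

Call:
{"api": "play_rows", "payload": {
  "offset": [
    [0,0,0.0025],
    [0,0,0],
    [0,0,0],
    [0,0,-0.0015],
    [0,0,-0.001],
    [0,0,0]
  ],
  "roll": [0,-4,-4,0,0,0],
  "claw": [1,1,1,1,1,1]
}}

```text
time_s: 11.5
tcp_pos: [0.506, -0.2047, 0.1323]
eef_rot: [[0.035, 0.999, -0.001], [0.999, -0.035, 0.002], [0.001, -0.002, -1.0]]
wrist_force: [-1.2, 0.6, -3.5]
opening: 0.615
gripper_force: 63.4
```

Call:
{"api": "play_rows", "payload": {
  "offset": [
    [0,0,0.0025],
    [0,0,0],
    [0,0,0],
    [0,0,-0.0015],
    [0,0,-0.001],
    [0,0,0]
  ],
  "roll": [0,-4,-4,0,0,0],
  "claw": [1,1,1,1,1,1]
}}

```text
time_s: 12.25
tcp_pos: [0.5057, -0.2055, 0.1324]
eef_rot: [[-0.103, 0.995, -0.002], [0.995, 0.103, 0.001], [0.001, -0.002, -1.0]]
wrist_force: [-4.0, 0.1, -1.1]
opening: 0.616
gripper_force: 63.6
```

The pull has dropped to 1 N. I'll raise another 1 mm to tell a clear lid from a caught one.

Call:
{"api": "play_rows", "payload": {
  "offset": [
    [0,0,-0.001],
    [0,0,0],
    [0,0,0]
  ],
  "roll": [0,0,0],
  "claw": [1,1,1]
}}

```text
time_s: 12.62
tcp_pos: [0.5057, -0.2057, 0.1335]
eef_rot: [[-0.104, 0.995, -0.002], [0.995, 0.104, 0.001], [0.001, -0.001, -1.0]]
wrist_force: [-4.5, 2.3, -2.5]
opening: 0.617
gripper_force: 63.5
```

```bash
python3 -c "
from h import *
st()"
```

```text
t 12.62 tcp [ 0.5057 -0.2057  0.1335] yaw y 6.0 z [-0.002  0.001 -1.   ] q [ 0.19  0.58  0.24  1.85 -0.19  0.74  0.64] F [-4.5  2.3 -2.5] M [0.31 0.86 0.01] op 0.617 gf 63.5
```

Call:
{"api": "play_rows", "payload": {
  "offset": [
    [0,0,-0.001],
    [0,0,0],
    [0,0,0]
  ],
  "roll": [0,0,0],
  "claw": [1,1,1]
}}

```text
time_s: 13.0
tcp_pos: [0.5058, -0.2058, 0.1346]
eef_rot: [[-0.104, 0.995, -0.001], [0.995, 0.104, 0.0], [0.001, -0.001, -1.0]]
wrist_force: [-5.1, 0.8, -2.7]
opening: 0.617
gripper_force: 63.4
```

```bash
python3 -c "
from h import *
st()"
```

```text
t 13.0 tcp [ 0.5058 -0.2058  0.1346] yaw y 6.0 z [-0.001  0.    -1.   ] q [ 0.19  0.58  0.24  1.85 -0.19  0.74  0.64] F [-5.1  0.8 -2.7] M [ 0.25  1.01 -0.06] op 0.617 gf 63.4
```

Another 1.1 mm brought no extra pull (-2.5 to -2.7 N), so the lugs are clear and what remains is side friction. I'll ease sideways by 1 mm and lift gently.

Call:
{"api": "play_rows", "payload": {
  "offset": [
    [0,-0.001,0],
    [0,0,-0.0015],
    [0,0,0]
  ],
  "roll": [0,0,0],
  "claw": [1,1,1]
}}

```text
time_s: 13.38
tcp_pos: [0.5057, -0.2061, 0.1366]
eef_rot: [[-0.104, 0.995, 0.001], [0.995, 0.104, -0.0], [-0.0, 0.001, -1.0]]
wrist_force: [-3.0, 1.2, -2.3]
opening: 0.616
gripper_force: 63.5
```

Lifted 6 mm with only 2.3 N of pull, so it is clear. I'll lift on.

Call:
{"api": "play_rows", "payload": {
  "offset": [
    [0,0,-0.003],
    [0,0,-0.003],
    [0,0,-0.003],
    [0,0,0]
  ],
  "roll": [0,0,0,0],
  "claw": [1,1,1,1]
}}

```text
time_s: 13.88
tcp_pos: [0.5056, -0.2062, 0.1458]
eef_rot: [[-0.104, 0.995, 0.001], [0.995, 0.104, -0.0], [-0.001, 0.001, -1.0]]
wrist_force: [-3.6, 1.7, -0.7]
opening: 0.616
gripper_force: 63.6
```

Call:
{"api": "play_rows", "payload": {
  "offset": [
    [0,0,-0.004],
    [0,0,-0.004],
    [0,0,-0.01],
    [0,0,-0.02],
    [0,0,-0.03],
    [0,0,-0.03],
    [0,0,0]
  ],
  "roll": [0,0,0,0,0,0,0],
  "claw": [1,1,1,1,1,1,1]
}}

```text
time_s: 14.75
tcp_pos: [0.5079, -0.2072, 0.2469]
eef_rot: [[-0.104, 0.995, 0.009], [0.995, 0.104, -0.003], [-0.004, 0.008, -1.0]]
wrist_force: [0.3, 0.8, -1.2]
opening: 0.616
gripper_force: 63.8
```

```bash
python3 - <<'E'
from h import *
a=manip.get_image('side')['frame'][130:330,200:420]; d=manip.get_image('top'); 
cv2.imwrite('pics/f.png',cv2.resize(a[:,:,::-1],None,fx=2,fy=2))
for r in manip.mark_of('cork_mat','top'): print(r['confidence'],atz(d,r['point'],0))
for r in manip.outline_of('cork_mat','top'): print('mat',r['confidence'],[np.round(atz(d,p,.005)[:2],3).tolist() for p in cv2.boxPoints(cv2.minAreaRect(np.argwhere(r['pixels'])[:,::-1].astype(np.float32)))])
st([.487,.119,.24])
E
```

```text
0.67 [0.48480619 0.12858027 0.        ]
0.45 [ 0.67025858 -0.07436479  0.        ]
0.25 [0.48557387 0.32375557 0.        ]
mat 0.71 [[0.474, 0.197], [0.565, 0.131], [0.498, 0.04], [0.408, 0.106]]
t 14.95 tcp [ 0.505  -0.2056  0.2424] yaw y 6.0 z [-0.001  0.001 -1.   ] q [ 0.16  0.45  0.28  1.72 -0.14  0.99  0.59] F [-0.3 -0.2 -0.1] M [0.01 0.01 0.01] op 0.619 gf 63.8
to [0.487, 0.119, 0.24] [0.3247 0.0159 0.0027]
```

View pics/f.png

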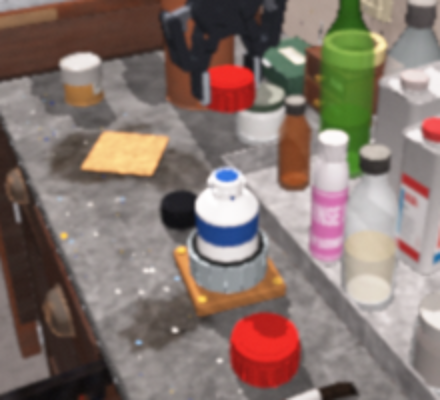

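The lid hangs between the fingers and the pot's bare neck is at (227,180) in the crop; the pot is back in its seat. On to the mat.

Call:
{"api": "play_rows", "payload": {
  "offset": [
    [0.036,0.002,0],
    [0.036,0.002,0],
    [0.036,0.002,0],
    [0.036,0.002,0],
    [0.036,0.002,0],
    [0.036,0.002,0],
    [0.036,0.002,0],
    [0.036,0.002,0],
    [0.036,0,0],
    [0,0,0],
    [0,0,0]
  ],
  "roll": [0,0,0,0,0,0,0,0,0,0,0],
  "claw": [1,1,1,1,1,1,1,1,1,1,1]
}}

```text
time_s: 16.32
tcp_pos: [0.4874, 0.1169, 0.2426]
eef_rot: [[-0.103, 0.995, -0.001], [0.995, 0.103, -0.001], [-0.001, -0.001, -1.0]]
wrist_force: [-0.2, 0.1, 0.1]
opening: 0.614
gripper_force: 63.8
```

Call:
{"api": "play_rows", "payload": {
  "offset": [
    [0,0,0.03],
    [0,0,0.03],
    [0,0,0.03],
    [0,0,0.03],
    [0,0,0.03],
    [0,0,0.03],
    [0,0,0.02],
    [0,0,0.01],
    [0,0,0.01],
    [0,0,0],
    [0,0,0]
  ],
  "roll": [0,0,0,0,0,0,0,0,0,0,0],
  "claw": [1,1,1,1,1,1,1,1,1,1,1]
}}

```text
time_s: 17.7
tcp_pos: [0.4881, 0.118, 0.0239]
eef_rot: [[-0.104, 0.995, 0.001], [0.995, 0.104, 0.0], [0.0, 0.001, -1.0]]
wrist_force: [0.5, 0.5, -0.8]
opening: 0.614
gripper_force: 63.8
```

```bash
python3 - <<'E'
from h import *
a=manip.get_image('side')['frame'][130:330,200:420]; b=manip.get_image('wrist')['frame']
cv2.imwrite('pics/g.png',np.hstack([cv2.resize(a,None,fx=1.5,fy=1.5),cv2.resize(b,(470,300))])[:,:,::-1])
st([.487,.119,.008])
E
```

```text
t 17.8 tcp [0.4881 0.1181 0.0239] yaw y 6.0 z [ 0.001  0.    -1.   ] q [-0.36  0.71  0.12  2.04 -0.2   0.4   0.02] F [0.5 0.6 0.1] M [ 0.07 -0.   -0.05] op 0.614 gf 63.8
to [0.487, 0.119, 0.008] [ 0.001  -0.001   0.0159]
```

View pics/g.png

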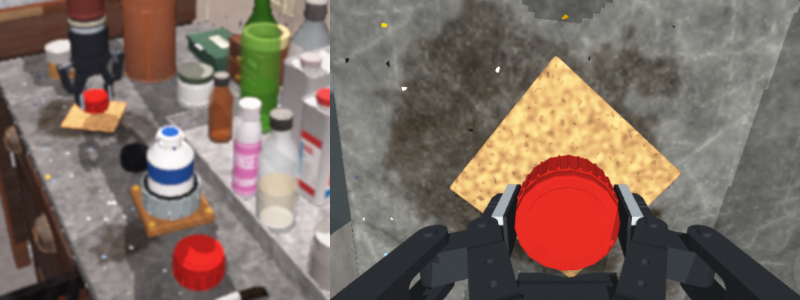

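The lid is over the mat (wrist view: lid at (568,215), mat corners from (558,57) to (570,275)). I'll go down until it touches.

Call:
{"api": "play_rows", "payload": {
  "offset": [
    [0,0,0.008],
    [0,0,0.004],
    [0,0,0.003],
    [0,0,0],
    [0,0,0]
  ],
  "roll": [0,0,0,0,0],
  "claw": [1,1,1,1,1],
  "squeeze": 30
}}

```text
time_s: 18.42
tcp_pos: [0.4877, 0.1179, 0.0083]
eef_rot: [[-0.104, 0.995, 0.0], [0.995, 0.104, -0.0], [-0.0, -0.0, -1.0]]
wrist_force: [0.5, 0.1, -0.7]
opening: 0.613
gripper_force: 63.8
```

Call:
{"api": "play_rows", "payload": {
  "offset": [
    [0,0,0.001],
    [0,0,0]
  ],
  "roll": [0,0],
  "claw": [1,1]
}}

```text
time_s: 18.68
tcp_pos: [0.4877, 0.118, 0.0074]
eef_rot: [[-0.104, 0.995, 0.0], [0.995, 0.104, 0.0], [0.0, 0.0, -1.0]]
wrist_force: [-0.6, -0.0, -0.6]
opening: 0.613
gripper_force: 63.9
```

Call:
{"api": "play_rows", "payload": {
  "offset": [
    [0,0,0.0005],
    [0,0,0],
    [0,0,0]
  ],
  "roll": [0,0,0],
  "claw": [1,1,1]
}}

```text
time_s: 19.05
tcp_pos: [0.4877, 0.118, 0.0072]
eef_rot: [[-0.104, 0.995, 0.0], [0.995, 0.104, 0.0], [0.0, 0.0, -1.0]]
wrist_force: [-1.6, 0.2, 5.4]
opening: 0.615
gripper_force: 64.2
```

Call:
{"api": "play_rows", "payload": {
  "offset": [
    [0,0,0.0005],
    [0,0,0],
    [0,0,0]
  ],
  "roll": [0,0,0],
  "claw": [1,1,1]
}}

```text
time_s: 19.42
tcp_pos: [0.4877, 0.1179, 0.0072]
eef_rot: [[-0.104, 0.995, 0.001], [0.995, 0.104, 0.0], [0.0, 0.001, -1.0]]
wrist_force: [-1.7, 0.3, 9.5]
opening: 0.615
gripper_force: 64.7
```

It is touching (about 9 N). I'll unload it, open and retreat.

Call:
{"api": "play_rows", "payload": {
  "offset": [
    [0,0,-0.001],
    [0,0,0],
    [0,0,0],
    [0,0,0],
    [0,0,0],
    [0,0,0],
    [0,0,0]
  ],
  "roll": [0,0,0,0,0,0,0],
  "claw": [1,0.2,0,0,0,0,0]
}}

```text
time_s: 20.3
tcp_pos: [0.4876, 0.1179, 0.0073]
eef_rot: [[-0.104, 0.995, -0.0], [0.995, 0.104, -0.0], [-0.0, -0.0, -1.0]]
wrist_force: [0.2, -0.1, 0.3]
opening: 1.0
gripper_force: 0.0
```

Call:
{"api": "play_rows", "payload": {
  "offset": [
    [0,0,-0.01],
    [0,0,-0.02],
    [0,0,-0.03],
    [0,0,-0.04],
    [0,0,-0.04],
    [0,0,-0.04],
    [0,0,0],
    [0,0,0]
  ],
  "roll": [0,0,0,0,0,0,0,0],
  "claw": [0,0,0,0,0,0,0,0]
}}

```text
time_s: 21.3
tcp_pos: [0.4869, 0.1179, 0.1872]
eef_rot: [[-0.104, 0.995, -0.001], [0.995, 0.104, 0.0], [0.0, -0.001, -1.0]]
wrist_force: [-0.0, -0.6, -0.8]
opening: 0.997
gripper_force: 0.0
```

```bash
python3 - <<'E'
from h import *
a=manip.get_image('side')['frame'][130:330,200:420]; b=manip.get_image('wrist')['frame']
cv2.imwrite('pics/i.png',np.hstack([cv2.resize(a,None,fx=1.5,fy=1.5),cv2.resize(b,(470,300))])[:,:,::-1])
st()
E
```

```text
t 21.4 tcp [0.4866 0.1178 0.1863] yaw y 6.0 z [-0.003 -0.001 -1.   ] q [-0.43  0.45  0.21  1.91 -0.13  0.8  -0.04] F [-0.3 -0.4  0. ] M [-0.04 -0.02 -0.01] op 1.0 gf 0.0
```

View pics/i.png

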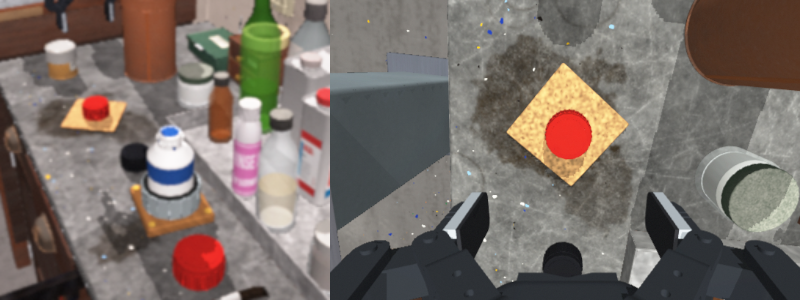

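The lid lies top side up in the middle of the mat (wrist (568,133)), the gripper is clear and the other things are where they stood. Handing in.

```bash
python3 -c "
from plant import manip
print(manip.close_job())"
```

```text
the job is handed in; nothing more can be done
None
```

The red lid was broken loose, spun until its lugs came clear at about 56° of turn, lifted off with light pulls (6 N at most), and set top side up on the cork mat; the job was handed in at about 21 s.

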